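# Click the cold-store tally wheel to its pointer and log it

### The job

Flick the toothed edge of the tally wheel clockwise (seen from above) with a fingertip, click by click, until the rib on the wheel comes to rest in line with the fixed pointer behind it, without running past. Then press the round button beside the wheel fully down with a fingertip and let it come back up; do not press it earlier. Leave the jar, the carton and the logger where they are; nothing has to be gripped or lifted.

Things in the scene. Friction and masses are not known exactly. Their poses are not given: they have to be found in the camera images.
- unit: Tally unit, a low white box fixed to the table; its origin is on the table straight below the wheel's axis; its z is up. In its own axes the box spans x -35 to 100 mm, y -160 to 75 mm and is 48 mm high; the wheel overhangs its front (-x) side, which faces the robot, give or take 30 degrees of yaw. The pointer stands at +x, the button at -y
- wheel (a joint): Angle of the tally wheel, rad: 0 when its rib is in line with the pointer; it grows as the wheel turns clockwise seen from above. It clicks into rest every 0.785 rad (45 degrees, 8 clicks a turn) and starts 2 to 5 clicks short of 0, so at about -1.57, -2.36, -3.14 or -3.93. Pushing a tooth out of a click takes about 3 to 4 N at the tooth; once pushed past half way (22.5 degrees) the wheel snaps on by itself to the next click and stays there
- wheel_top (a point): Centre of the tally wheel's flat upper face, 74 mm above the table. The wheel is black, lies flat and turns about a vertical axis: a disc of 42 mm radius with 8 straight radial teeth, each 9 mm wide, reaching out to 65 mm from the axis; between them the gaps are open. Disc and teeth span heights 56 to 74 mm. At every click teeth point along the unit's +x, -x, +y, -y and half way between. This point does not turn; its axes are the unit's
- rib_end (a point): Outer end, upper side, of the straight metal rib on the wheel, 62 mm from the axis and 80 mm above the table. The rib is 7 mm wide, rises 6 mm above the disc and runs radially over one tooth; it turns with the wheel
- pointer_tip (a point): Point of the fixed steel pointer on the unit, 72 mm from the wheel's axis on the unit's +x side, 78 mm above the table
- log (a joint): Travel of the push button, m: 0 up, 0.006 fully down; its spring brings it back up. About 5 N presses it fully down
- log_top (a point): Centre of the top of the round grey push button, 30 mm across, at x 30 mm, y -118 mm in the unit's axes; it is pressed straight down
- jar: Bystander: clear screw jar, 56 mm across, 95 mm high, behind the unit; origin at the centre of its underside
- carton: Bystander: small cardboard carton 85 x 60 x 50 mm high, beyond the unit's button end; origin at the centre of its underside
- logger: Bystander: flat white temperature logger 115 x 62 x 24 mm high, lying at the unit's wheel end; origin at the centre of its underside

How it is judged:
On the way, in this order (a step that is already met when the one before it is completed fails the run):
1. the wheel rests in the click where its rib points at the pointer (value of joint wheel between -0.15 and 0.15 rad and velocity of joint wheel between -0.1 and 0.1 rad/s), for 0.2 s.
2. the button is pressed down, the wheel still in place (value of joint wheel between -0.15 and 0.15 rad and value of joint log above 0.0045 m), for 0.05 s.
At the end, for the whole second after the job is handed in: The wheel rests with its rib within 0.15 rad of the pointer (joint wheel within 0.15 of 0), the button has been pressed at least 4.5 mm after that and is back up (under 1.5 mm), and jar, carton and logger stand within 20 mm of where they were (value of joint wheel between -0.15 and 0.15 rad and value of joint log below 0.0015 m and distance of each of jar, carton, logger from where it was at the start of the episode below 0.02 m and angle between each of jar, carton, logger's own z axis and vertical below 0.2 rad); the robot touches nothing.
It fails at once if the wheel is run past the pointer by more than half a click (value of joint wheel above 0.45 rad).
It fails at once if the wheel is turned the wrong way, to more than five and a half clicks short of the pointer (value of joint wheel below -4.45 rad).
It fails at once if the button is pressed before the rib is at the pointer (value of joint log above 0.003 m and value of joint wheel below -0.3 rad).
It fails at once if the jar, the carton or the logger is shifted or lifted by more than 20 mm, or tipped over (distance of any of jar, carton, logger from where it was at the start of the episode above 0.02 m or angle between any of jar, carton, logger's own z axis and vertical above 0.35 rad).
It also fails if it takes over 61 s, if anything falls off the work surface, if the arm or the gripper's body presses on something with over 40 N, if the wrist force passes 120 N, or if a joint passes its speed limit or range.

### The arm

A 6-joint arm with a two-finger parallel gripper is mounted at the origin on the work surface. World frame = base frame: x ahead of the robot, y to its left, z up, the work surface at z = 0. Lengths are in m, angles in rad, forces in N, time in s.
With the tool pointing down it reaches from about 0.225 to 0.875 m from the base axis. Payload 3.4 kg.
Tool frame: the origin (TCP) lies midway between the tips of the shut fingers; the grasp point (between the pads) lies 19 mm behind it; x points along the fingers, y is the direction in which the jaws open and shut, and the axes are right-handed (so a half turn about x gives the same grasp; the last joint's range is limited). The gripper opens to 85 mm and grips with 20 to 120 N. Pads are 22 mm wide; open, the fingers measure 114 mm over their backs; the gripper's body (76 mm by 85 mm) begins 54 mm behind the grasp point. The pads swing forward as they close: fully open they stand 13 mm farther back than shut.
Start: joints at [1.017, 0.276, 1.505, -0, 1.361, -0.121], TCP at [0.241, 0.522, 0.206] pointing down, gripper open.
Joint ranges: [-2.89, 2.89], [-0.75, 2.08], [0.22, 2.7], [-1.18, 4.32], [0.11, 2.71], [-2.7, 2.7]. Speed limits (rad/s): [2.57, 2.57, 3.14, 3.14, 3.14, 3.14].

### API

Orientations are given as a unit quaternion [x, y, z, w].
In Python, from bench import robot gives the robot as it stands. The module is installed in compiled form; this text tells all that it offers.
- The arm moves only by the shell command python3 -m crank 'ROWS'. ROWS is JSON, a list of rows, each a list of 7 numbers: the closure, from -1 (fully open) to 1 (shut), then the shift along the tool's x, y, z in cm, then the turn, a rotation vector about the tool's x, y, z in rad. A call has 1 to 20 rows; each row shifts and turns the commanded pose from where the row before left it, along the tool's axes as they then stand; what a row does not reach is not made up. A row lasts 1/10 s, in which the tool goes at most 50 mm and 8.59 degrees, less where a joint would pass 70% of its speed; a pose out of reach is approached as far as the arm can. A call with a gripper value outside its range is refused whole. The fingers move at their own pace and stop on an object; the grip force is fixed at half the most. Time passes only in rows, so rows that do not move let the fingers close. It gives the time, the measured TCP pose, the force and the opening at its end, in the units of the state.
- robot.get_state(): the state, without advancing time (a new reading comes with each control period).
- robot.get_image(name): name is "scene" or "top" or "wrist"; returns the picture (384x512x3 uint8, red, green, blue); there is no depth.
- robot.camera_model(name): a dict with "fx", "fy", "cx", "cy" (pixels), "extrinsics" (4x4, takes a point from world to camera coordinates). Camera axes: x right, y down, z forward; pixel columns grow to the right and rows downward; lengths in m; the calibration is good to about 2 mm. The wrist camera is an equidistant fisheye: a pixel r from the principal point sees the ray r / f radians off the axis. A picture is of the moment at which its call begins: read the wrist's pose just before it. camera_model takes no time and is no camera call; for the wrist camera it gives the pose at the moment of the call.
- robot.finish_job(): hands the job in, once; it reports no verdict.
The state is a dict: "clock": time; "joints": joint angles; "joint_velocities": joint speeds; "joint_efforts": joint torques, N m; "ee_pos": TCP position; "eef_rot": TCP orientation; "wrist_force": force on the tool from outside, world axes, zero at the start; "ft_torque": the same for the moment, N m; "finger_gap": finger opening in m.
Only numpy, scipy, OpenCV 4.12 (cv2) and the standard library are available. Lean on these libraries where they do the work, as an engineer would, in place of code of your own. Each camera call takes 0.05 s, during which the arm holds its last target.

## Working session

There is one attempt and no reset: what is moved stays moved. The work goes in short steps, Python scripts to look and compute and a shell command to move; the robot and the scene stay as the last step left them, time stands still between calls to the robot, and variables do not carry over. Pictures are saved under pics/ and viewed, and the job is handed in when it is done.

```bash
mkdir -p pics
python3 - <<'E'
from bench import robot
import cv2
s=robot.get_state()
for k in s: print(k,s[k])
for n in("scene","top","wrist"):
    m=robot.camera_model(n); print(n,m)
    cv2.imwrite(f"pics/{n}0.png",robot.get_image(n)[:,:,::-1])
E
```

```text
clock 0.0
joints [ 1.01700576e+00  2.76638296e-01  1.50616595e+00 -3.76908253e-05
  1.36070655e+00 -1.21017166e-01]
joint_velocities [-1.62447807e-05  4.53784817e-04  9.07639563e-04 -1.01918722e-03
 -1.20801397e-03 -4.08679401e-04]
joint_efforts [ 8.63032401e-04 -4.16776657e+01 -2.45801854e+01 -1.56099209e-04
  1.11146359e-02 -1.64883693e-05]
ee_pos [0.24086151 0.5214669  0.204802  ]
eef_rot [ 0.1511702   0.69082926 -0.15245869  0.69040485]
wrist_force [0.21982936 0.10691037 0.43775625]
ft_torque [-0.03358437  0.03188815  0.02707248]
finger_gap 0.08505262522203123
scene {'fx': 369.5568552219266, 'fy': 369.5568552219266, 'cx': 255.2451638467065, 'cy': 195.08877119807363, 'extrinsics': array([[-0.74633087,  0.66555741, -0.00485487,  0.46661674],
       [ 0.41174637,  0.45596127, -0.78902741, -0.2266716 ],
       [-0.5229294 , -0.59087448, -0.61433882,  1.31661944],
       [ 0.        ,  0.        ,  0.        ,  1.        ]])}
top {'fx': 384.8345972830747, 'fy': 384.8345972830747, 'cx': 257.26719566528755, 'cy': 193.41248041005133, 'extrinsics': array([[ 0.01809374, -0.99932863, -0.03185772,  0.03991697],
       [-0.99972309, -0.01760303, -0.01561684,  0.62155816],
       [ 0.01504556,  0.03213147, -0.9993704 ,  1.02805462],
       [ 0.        ,  0.        ,  0.        ,  1.        ]])}
wrist {'fx': 297.3186396354542, 'fy': 297.3186396354542, 'cx': 256.46956710754455, 'cy': 191.69979184713526, 'extrinsics': array([[ 4.19343250e-01,  9.07827215e-01, -9.93308725e-04,
        -5.75113412e-01],
       [ 8.58998963e-01, -3.96434037e-01,  3.23976598e-01,
        -4.36247798e-02],
       [ 2.93720992e-01, -1.36710651e-01, -9.46064573e-01,
         3.81385016e-01],
       [ 0.00000000e+00,  0.00000000e+00,  0.00000000e+00,
         1.00000000e+00]])}
```

View pics/top0.png

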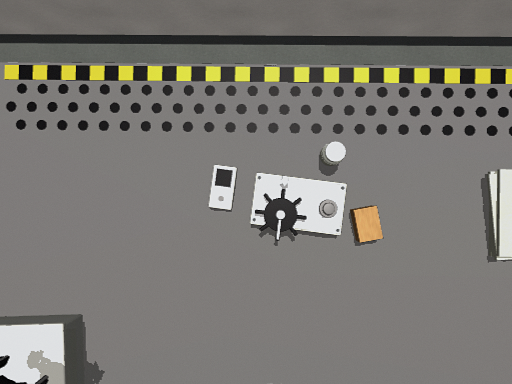

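View pics/scene0.png

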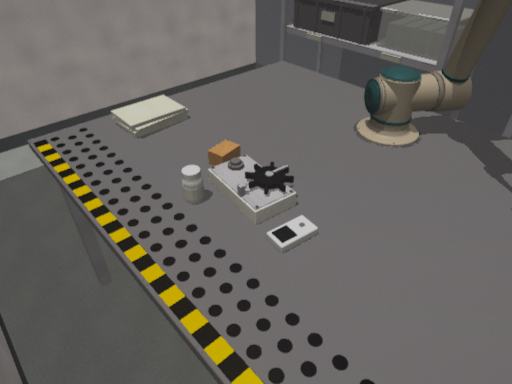

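View pics/wrist0.png

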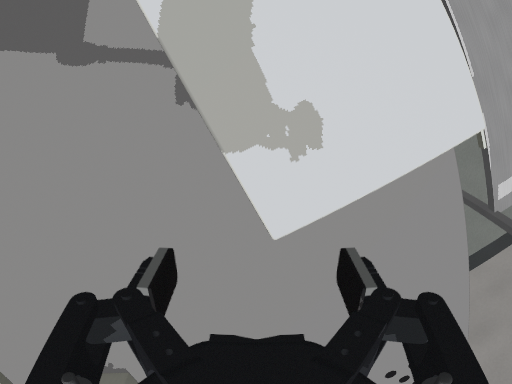

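```bash
cat > h.py <<'E'
import numpy as np,cv2
from bench import robot
from scipy.spatial.transform import Rotation as R
def pix2w(n,uv,z,m=None):
    m=m or robot.camera_model(n);E=m["extrinsics"];d=np.array([(uv[0]-m["cx"])/m["fx"],(uv[1]-m["cy"])/m["fy"],1])
    Rm=E[:3,:3];c=-Rm.T@E[:3,3];r=Rm.T@d;return c+r*(z-c[2])/r[2]
def w2pix(n,p,m=None):
    m=m or robot.camera_model(n);E=m["extrinsics"];q=E[:3,:3]@np.array(p)+E[:3,3]
    if n=="wrist":
        t=np.arctan2(np.hypot(q[0],q[1]),q[2]);a=np.arctan2(q[1],q[0]);return m["cx"]+m["fx"]*t*np.cos(a),m["cy"]+m["fy"]*t*np.sin(a)
    return m["cx"]+m["fx"]*q[0]/q[2],m["cy"]+m["fy"]*q[1]/q[2]
def crop(src,x0,y0,w,h,k,out):
    i=cv2.imread(src)[y0:y0+h,x0:x0+w];cv2.imwrite(out,cv2.resize(i,None,fx=k,fy=k,interpolation=cv2.INTER_CUBIC))
E
python3 -c "
from h import *
crop('pics/top0.png',200,130,200,130,4,'pics/topz.png')
crop('pics/scene0.png',150,120,200,140,4,'pics/scz.png')
print(pix2w('top',(280.5,215),.074),pix2w('top',(328,208),.05))"
```

```text
[ 0.56675989 -0.01028737  0.074     ] [ 0.58601026 -0.13177632  0.05      ]
```

View pics/topz.png

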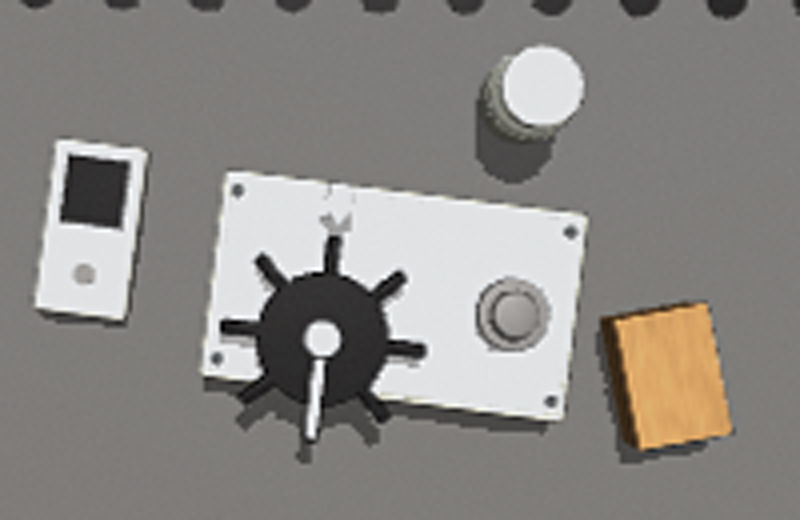

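View pics/scz.png

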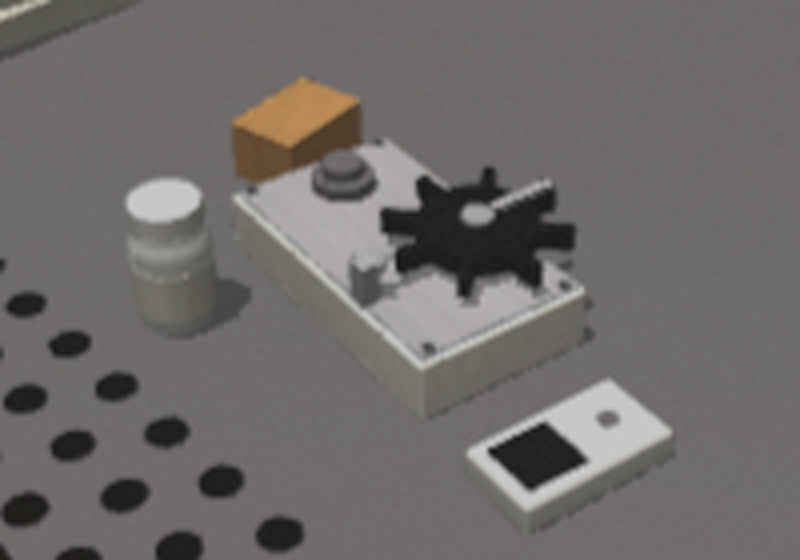

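```bash
python3 -c "
from h import *
z=[(228,172),(587,215),(563,420),(203,376)];u=np.array([(100,75),(100,-160),(-35,-160),(-35,75)])/1000
P=np.array([pix2w('top',((a+.5)/4-.5+200,(b+.5)/4-.5+130),.048)[:2] for a,b in z])
um=u.mean(0);pm=P.mean(0);a=u-um;b=P-pm
yaw=np.arctan2((a[:,0]*b[:,1]-a[:,1]*b[:,0]).sum(),(a*b).sum());c,s=np.cos(yaw),np.sin(yaw);M=np.array([[c,-s],[s,c]])
o=pm-M@um;print('org',o,'yaw',yaw);print('res mm',(b-a@M.T)*1000)
f=lambda a,b,h:pix2w('top',((a+.5)/4-.5+200,(b+.5)/4-.5+130),h)
print('hub',f(322,340,.08),'rib',f(311,438,.08),'btn',f(516,316,.065), 'exp btn',o+M@[.03,-.118],'ptr',f(335,232,.078),o+M@[.072,0])
for p,n in[((543,87),'jar'),((85,230),'logger'),((670,378),'carton')]:
  print(n,f(*p,{'jar':.095,'logger':.024,'carton':.05}[n]))
"
```

```text
org [ 0.5680396  -0.01043859] yaw -0.1023496493283762
res mm [[-1.52497036 -1.68475864]
 [-1.38061768  1.96639479]
 [ 1.74492401  1.48667285]
 [ 1.16066403 -1.768309  ]]
hub [ 0.56791205 -0.00916623  0.08      ] rib [ 0.50699526 -0.00339233  0.08      ] btn [ 0.58476016 -0.13109323  0.065     ] exp btn [ 0.58582643 -0.13088621] ptr [ 0.63522474 -0.01615493  0.078     ] [ 0.63966282 -0.01779491]
jar [ 0.72538035 -0.14076548  0.095     ]
logger [0.63540881 0.14704957 0.024     ]
carton [ 0.54688012 -0.23137461  0.05      ]
```

```bash
cat >> h.py <<'E'
O=np.array([.568,-.010]);YAW=-.1024
def u2w(x,y): c,s=np.cos(YAW),np.sin(YAW);return O+np.array([c*x-s*y,s*x+c*y])
def delta(p,toolyx=True):
    s=robot.get_state();M=R.from_quat(s["eef_rot"]).as_matrix()
    return M.T@(np.array(p)-s["ee_pos"])*100
def uT():
    s=robot.get_state();d=s["ee_pos"][:2]-O;c,q=np.cos(YAW),np.sin(YAW);return np.array([c*d[0]+q*d[1],-q*d[0]+c*d[1],s["ee_pos"][2]])*1000
def st():
    s=robot.get_state();M=R.from_quat(s["eef_rot"]).as_matrix()
    print("t",round(s["clock"],2),"unit mm",uT().round(1),"axes xyz(world cols)\n",M.round(3),"F",np.round(s["wrist_force"],2),"gap",round(s["finger_gap"],4),"J",np.round(s["joints"],2))
E
python3 -c "
from h import *
st()
s=robot.get_state();M=R.from_quat(s['eef_rot']).as_matrix()
for sg in(1,-1):
  y=sg*np.array([np.cos(YAW),np.sin(YAW),0]);x=np.array([0,0,-1.]);T=np.c_[x,y,np.cross(x,y)]
  print(sg,R.from_matrix(M.T@T).as_rotvec())
print(u2w(-.12,-.05), delta([*u2w(-.12,-.05),.25]))
"
```

```text
t 0.15 unit mm [-379.7  495.4  205. ] axes xyz(world cols)
 [[-0.001  0.419  0.908]
 [-0.001  0.908 -0.419]
 [-1.    -0.001 -0.   ]] F [-0.18  0.17 -0.99] gap 0.0855 J [ 1.02  0.28  1.51 -0.    1.36 -0.12]
1 [1.24039261e+00 7.34893477e-04 1.31930039e-03]
-1 [-1.90119947e+00 -1.44422692e-03  8.04481641e-04]
[ 0.44351754 -0.04747155] [ -4.44266965 -43.16907136  42.25690072]
```

```bash
python3 -m crank '[[1,-2.2,0,0,0,0,0],[1,-2.2,0,0,0,0,0],[1,0,-3.1,3,0,0,0],[1,0,-3.1,3,0,0,0],[1,0,-3.1,3,0,0,0],[1,0,-3.1,3,0,0,0],[1,0,-3.1,3,0,0,0],[1,0,-3.1,3,0,0,0],[1,0,-3.1,3,0,0,0],[1,0,-3.1,3,0,0,0],[1,0,-3.1,3,0,0,0],[1,0,-3.1,3,0,0,0],[1,0,-3.1,3,0,0,0],[1,0,-3.1,3,0,0,0],[1,0,-3.1,3,0,0,0],[1,0,-3.1,3,0,0,0]]'
python3 -m crank '[[1,0,0,0,0.138,0,0],[1,0,0,0,0.138,0,0],[1,0,0,0,0.138,0,0],[1,0,0,0,0.138,0,0],[1,0,0,0,0.138,0,0],[1,0,0,0,0.138,0,0],[1,0,0,0,0.138,0,0],[1,0,0,0,0.138,0,0],[1,0,0,0,0.138,0,0],[1,0,0,0,0,0,0]]'
python3 -c "
from h import *
st()
m=robot.camera_model('wrist');cv2.imwrite('pics/w1.png',robot.get_image('wrist')[:,:,::-1]);print(m['extrinsics'])
for n in('top','scene'): cv2.imwrite(f'pics/{n}1.png',robot.get_image(n)[:,:,::-1])
s=robot.get_state();print('tcp px',w2pix('wrist',s['ee_pos'],m))
crop('pics/top1.png',200,130,200,130,4,'pics/topz1.png')
"
```

```text
clock: 1.75
ee_pos: [0.4405, -0.0499, 0.2496]
eef_rot: [0.152, 0.691, -0.152, 0.691]
wrist_force: [0.2, -0.6, 0.0]
finger_gap: -0.0001
clock: 2.75
ee_pos: [0.4402, -0.0481, 0.2494]
eef_rot: [-0.525, -0.474, 0.525, -0.473]
wrist_force: [0.9, -0.1, -0.5]
finger_gap: 0.0001
t 2.75 unit mm [-123.2  -50.9  249.4] axes xyz(world cols)
 [[-0.001  0.995 -0.104]
 [ 0.    -0.104 -0.995]
 [-1.    -0.001 -0.   ]] F [ 0.85 -0.13 -0.53] gap 0.0001 J [-0.27  0.05  1.68  0.    1.41 -0.16]
[[ 9.94632703e-01 -1.03467928e-01 -4.17506605e-04 -4.44176003e-01]
 [-9.77708025e-02 -9.41171748e-01  3.23475828e-01 -5.83787587e-02]
 [-3.38623192e-02 -3.21698817e-01 -9.46236342e-01  4.22946144e-01]
 [ 0.00000000e+00  0.00000000e+00  0.00000000e+00  1.00000000e+00]]
tcp px (np.float64(254.30782700391612), np.float64(230.42987783261745))
```

View pics/w1.png

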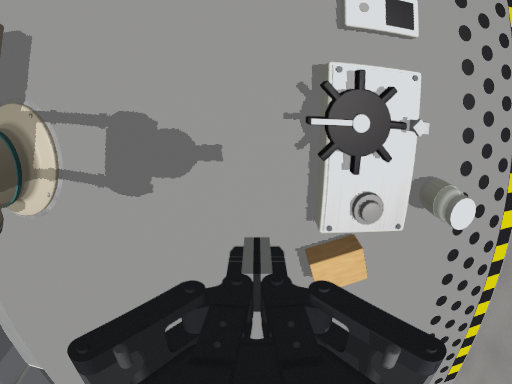

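View pics/topz1.png

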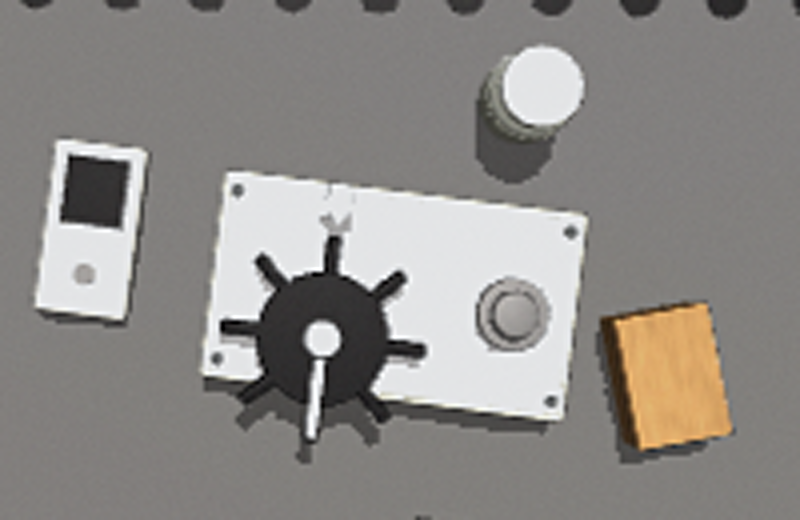

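```bash
python3 -m crank '[[1,3.9,0,-0.6,0,0,0],[1,3.9,0,-0.6,0,0,0],[1,3.9,0,-0.6,0,0,0],[1,3.9,0,-0.5,0,0,0],[1,3.9,0,-0.5,0,0,0],[1,0,0,0,0,0,0],[1,0,0,0,0,0,0]]'
python3 -c "
from h import *
st()
m=robot.camera_model('wrist');cv2.imwrite('pics/w2.png',robot.get_image('wrist')[:,:,::-1])
from scipy.optimize import fsolve
# check hub from earlier view w1
E=np.array([[9.94632703e-01,-1.03467928e-01,-4.17506605e-04,-4.44176003e-01],[-9.77708025e-02,-9.41171748e-01,3.23475828e-01,-5.83787587e-02],[-3.38623192e-02,-3.21698817e-01,-9.46236342e-01,4.22946144e-01],[0,0,0,1]])
m1=dict(m);m1['extrinsics']=E
for n,px,z in(('hub',(361.5,123.5),.08),('btn',(371,211),.06)):
  print(n,fsolve(lambda p:np.array(w2pix('wrist',[*p,z],m1))-px,[.57,-.01]))
"
```

```text
clock: 3.6
ee_pos: [0.4435, -0.0203, 0.0549]
eef_rot: [-0.525, -0.474, 0.525, -0.473]
wrist_force: [1.2, -0.2, 0.7]
finger_gap: -0.0001
t 3.6 unit mm [-122.8  -23.    54.9] axes xyz(world cols)
 [[-0.001  0.995 -0.103]
 [ 0.    -0.103 -0.995]
 [-1.    -0.001 -0.   ]] F [ 1.23 -0.2   0.66] gap -0.0001 J [-0.2   0.23  2.   -0.    0.91 -0.1 ]
hub [ 0.57062994 -0.00812339]
btn [ 0.59149878 -0.1310857 ]
```

View pics/w2.png

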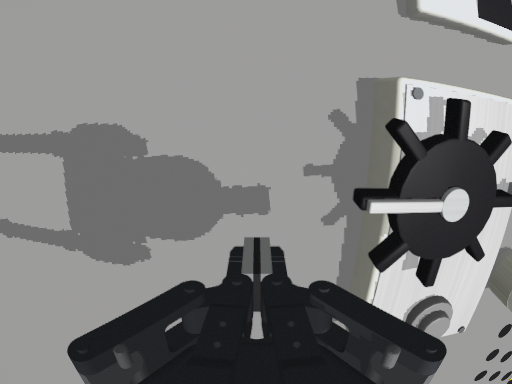

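```bash
python3 -m crank '[[1,0.3,2,0,0,0,0],[1,0,2,0,0,0,0],[1,0,1.5,0,0,0,0],[1,0,0.7,0,0,0,0],[1,0,0,0,0,0,0],[1,0,0,0,0,0,0]]'
python3 -c "
from h import *
st()
cv2.imwrite('pics/w3.png',robot.get_image('wrist')[:,:,::-1])
"
```

```text
clock: 4.25
ee_pos: [0.5047, -0.0268, 0.0525]
eef_rot: [0.525, 0.473, -0.525, 0.473]
wrist_force: [-0.9, 0.3, -0.0]
finger_gap: -0.0001
t 4.25 unit mm [-61.3 -23.2  52.5] axes xyz(world cols)
 [[ 0.001  0.995 -0.104]
 [-0.    -0.104 -0.995]
 [-1.     0.001  0.   ]] F [-0.91  0.34 -0.01] gap -0.0001 J [-0.19  0.31  1.88  0.    0.95 -0.09]
```

View pics/w3.png

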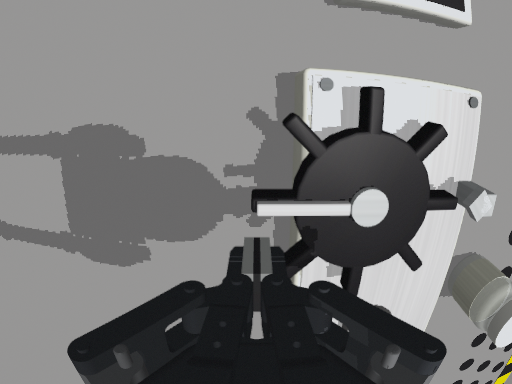

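```bash
python3 -m crank '[[1,0,0.3,-0.4,0,0,0],[1,0,0,-0.6,0,0,0],[1,0,0,-0.6,0,0,0],[1,0,0,-0.5,0,0,0],[1,0,0,-0.4,0,0,0],[1,0,0,-0.4,0,0,0],[1,0,0,-0.3,0,0,0],[1,0,0,0,0,0,0],[1,0,0,0,0,0,0]]'
python3 -c "
from h import *
st()
cv2.imwrite('pics/w4.png',robot.get_image('wrist')[:,:,::-1])
"
```

```text
clock: 5.2
ee_pos: [0.5108, 0.0053, 0.0515]
eef_rot: [-0.525, -0.474, 0.525, -0.473]
wrist_force: [-0.2, -0.7, 0.7]
finger_gap: 0.0002
t 5.2 unit mm [-58.4   9.4  51.5] axes xyz(world cols)
 [[-0.001  0.995 -0.104]
 [ 0.001 -0.104 -0.995]
 [-1.    -0.001 -0.001]] F [-0.24 -0.69  0.71] gap 0.0002 J [-0.13  0.32  1.87  0.    0.95 -0.02]
```

View pics/w4.png

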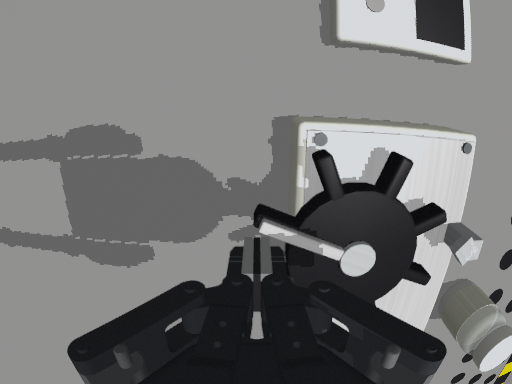

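```bash
cat >> h.py <<'E'
def wheel(px,m,hub=None):
    from scipy.optimize import fsolve
    p=fsolve(lambda p:np.array(w2pix('wrist',[*p,.08],m))-px,u2w(-.05,0))
    h=O if hub is None else fsolve(lambda p:np.array(w2pix('wrist',[*p,.08],m))-hub,O)
    a=np.arctan2(*(p-h)[::-1])-YAW
    print('rib r mm',np.linalg.norm(p-h)*1000,'angle deg ccw from pointer',np.degrees(a)%360)
E
python3 -c "
from h import *
m=robot.camera_model('wrist');wheel((262,227),m);wheel((262,227),m,(358,259))"
python3 -m crank '[[1,0,0,-0.3,0,0,0],[1,0,0,-0.2,0,0,0],[1,0,0,0,0,0,0],[1,0,0,0,0,0,0]]'
python3 -c "
from h import *
st()
cv2.imwrite('pics/w5.png',robot.get_image('wrist')[:,:,::-1])
"
```

```text
rib r mm 59.64498065057695 angle deg ccw from pointer 154.8806357807892
rib r mm 59.796046091149336 angle deg ccw from pointer 158.81382519531266
clock: 5.65
ee_pos: [0.5118, 0.0099, 0.0517]
eef_rot: [0.525, 0.473, -0.525, 0.473]
wrist_force: [-0.9, 0.2, 0.3]
finger_gap: -0.0001
t 5.65 unit mm [-58.   14.   51.7] axes xyz(world cols)
 [[-0.     0.995 -0.104]
 [ 0.    -0.104 -0.995]
 [-1.    -0.    -0.   ]] F [-0.9   0.21  0.27] gap -0.0001 J [-0.12  0.32  1.87  0.    0.95 -0.01]
```

View pics/w5.png

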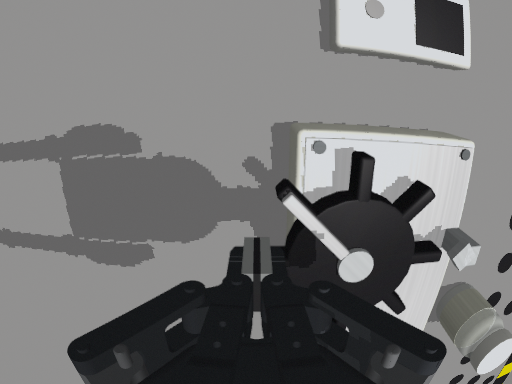

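Wheel has clicked once: the rib runs from the hub (355,265) to (283,188), so it is now at 3 clicks short. Next I retreat outward, go back and repeat.

```bash
python3 -m crank '[[1,0,-1.5,0,0,0,0],[1,0,-2,0,0,0,0],[1,0,0,1.8,0,0,0],[1,0,0,1.9,0,0,0],[1,0,0,0,0,0,0],[1,0,2,0,0,0,0],[1,0,1.5,0,0,0,0],[1,0,0,0,0,0,0],[1,0,0,0,0,0,0]]'
python3 -c "
from h import *
st()
cv2.imwrite('pics/w6.png',robot.get_image('wrist')[:,:,::-1])
"
```

```text
clock: 6.6
ee_pos: [0.5073, -0.0265, 0.0514]
eef_rot: [-0.525, -0.474, 0.526, -0.473]
wrist_force: [0.7, -0.1, -0.4]
finger_gap: -0.0001
t 6.6 unit mm [-58.7 -22.6  51.4] axes xyz(world cols)
 [[-0.002  0.995 -0.104]
 [ 0.001 -0.104 -0.995]
 [-1.    -0.002 -0.   ]] F [ 0.71 -0.14 -0.38] gap -0.0001 J [-0.19  0.32  1.87  0.    0.95 -0.09]
```

View pics/w6.png

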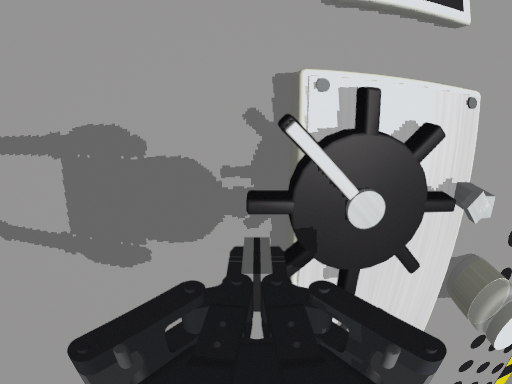

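The rib holds at (288,122), left-forward diagonal, and a tooth is at the front again. Second push.

```bash
python3 -m crank '[[1,0,0,-0.4,0,0,0],[1,0,0,-0.6,0,0,0],[1,0,0,-0.6,0,0,0],[1,0,0,-0.5,0,0,0],[1,0,0,-0.4,0,0,0],[1,0,0,-0.4,0,0,0],[1,0,0,-0.3,0,0,0],[1,0,0,-0.3,0,0,0],[1,0,0,-0.2,0,0,0],[1,0,0,0,0,0,0],[1,0,0,0,0,0,0],[1,0,-1.5,0,0,0,0],[1,0,-2,0,0,0,0],[1,0,0,1.8,0,0,0],[1,0,0,1.9,0,0,0],[1,0,0,0,0,0,0]]'
python3 -c "
from h import *
st()
cv2.imwrite('pics/w7.png',robot.get_image('wrist')[:,:,::-1])
"
```

```text
clock: 8.25
ee_pos: [0.4732, -0.0249, 0.0518]
eef_rot: [-0.526, -0.473, 0.526, -0.473]
wrist_force: [1.0, 0.8, 0.4]
finger_gap: 0.0001
t 8.25 unit mm [-92.8 -24.6  51.8] axes xyz(world cols)
 [[ 0.     0.994 -0.106]
 [-0.001 -0.106 -0.994]
 [-1.     0.001  0.001]] F [1.01 0.76 0.39] gap 0.0001 J [-0.2   0.27  1.95 -0.    0.92 -0.09]
```

View pics/w7.png

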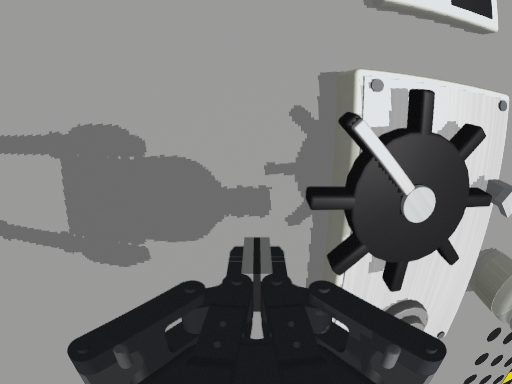

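The rib at (350,120) is still on the diagonal, so that push fell short and the wheel sprang back. I'll push slightly further and look before retreating.

```bash
python3 -m crank '[[1,0,2,0,0,0,0],[1,0,1.6,0,0,0,0],[1,0,0,-0.4,0,0,0],[1,0,0,-0.6,0,0,0],[1,0,0,-0.6,0,0,0],[1,0,0,-0.6,0,0,0],[1,0,0,-0.5,0,0,0],[1,0,0,-0.4,0,0,0],[1,0,0,-0.3,0,0,0],[1,0,0,-0.3,0,0,0],[1,0,0,-0.3,0,0,0],[1,0,0,-0.2,0,0,0],[1,0,0,0,0,0,0],[1,0,0,0,0,0,0]]'
python3 -c "
from h import *
st()
cv2.imwrite('pics/w8.png',robot.get_image('wrist')[:,:,::-1])
"
```

```text
clock: 9.7
ee_pos: [0.5134, 0.0146, 0.0517]
eef_rot: [0.525, 0.473, -0.525, 0.473]
wrist_force: [0.3, -0.8, 0.4]
finger_gap: 0.0
t 9.7 unit mm [-56.9  18.9  51.7] axes xyz(world cols)
 [[ 0.     0.995 -0.104]
 [-0.    -0.104 -0.995]
 [-1.     0.     0.   ]] F [ 0.27 -0.76  0.42] gap 0.0 J [-0.11  0.32  1.86 -0.    0.96 -0.  ]
```

View pics/w8.png

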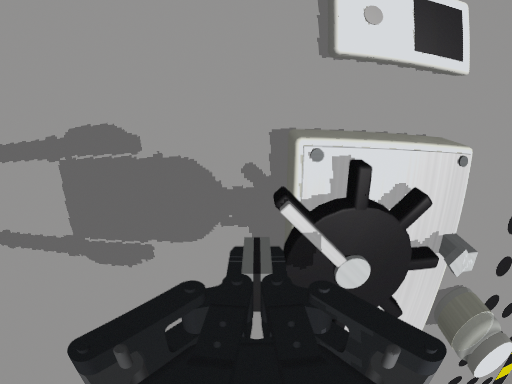

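```bash
python3 -m crank '[[1,0,-1.5,0,0,0,0],[1,0,-2,0,0,0,0],[1,0,0,0,0,0,0],[1,0,0,2.1,0,0,0],[1,0,0,2.1,0,0,0],[1,0,0,0,0,0,0],[1,0,2,0,0,0,0],[1,0,1.4,0,0,0,0],[1,0,0,-0.4,0,0,0],[1,0,0,-0.6,0,0,0],[1,0,0,-0.6,0,0,0],[1,0,0,-0.6,0,0,0],[1,0,0,-0.3,0,0,0],[1,0,0,0,0,0,0]]'
python3 -c "
from h import *
st()
a=robot.get_image('wrist')[:,:,::-1];b=robot.get_image('scene')[:,:,::-1];c=robot.get_image('top')[:,:,::-1]
cv2.imwrite('pics/w9.png',a);cv2.imwrite('pics/s9.png',b);cv2.imwrite('pics/t9.png',c)
m=np.hstack([cv2.resize(a[60:360,130:510],(380,300)),cv2.resize(b[130:260,200:365],(380,300),interpolation=cv2.INTER_CUBIC)]);cv2.imwrite('pics/m9.png',m)
"
```

```text
clock: 11.15
ee_pos: [0.5103, -0.0015, 0.0518]
eef_rot: [0.525, 0.474, -0.525, 0.474]
wrist_force: [0.7, -0.0, -0.6]
finger_gap: -0.0001
t 11.15 unit mm [-58.3   2.6  51.8] axes xyz(world cols)
 [[-0.     0.995 -0.103]
 [ 0.    -0.103 -0.995]
 [-1.    -0.    -0.   ]] F [ 0.66 -0.04 -0.64] gap -0.0001 J [-0.14  0.32  1.87  0.    0.95 -0.04]
```

View pics/m9.png

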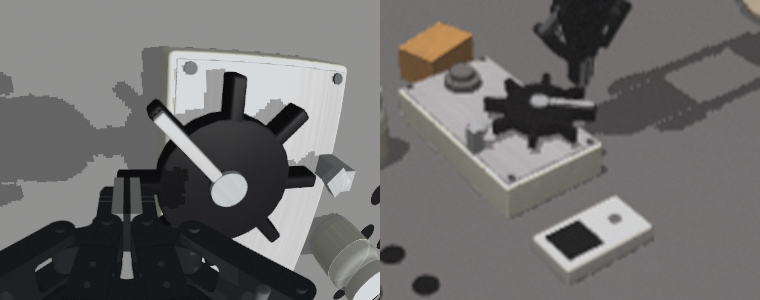

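```bash
python3 -c "
from h import *
i=cv2.imread('pics/s9.png');w=cv2.imread('pics/w9.png')
s=robot.get_state()
def k(p):return tuple(int(round(v)) for v in p)
big=cv2.resize(i[110:230,220:370],None,fx=5,fy=5,interpolation=cv2.INTER_CUBIC)
def mk(p,c):
  u=w2pix('scene',p);cv2.circle(big,(int((u[0]-220+.5)*5),int((u[1]-110+.5)*5)),4,c,1)
  v=w2pix('wrist',p);cv2.circle(w,k(v),3,c,1)
mk(s['ee_pos'],(0,0,255))
for a in range(8):
  for z,c in((.074,(0,255,0)),(.056,(255,255,0))):
    mk([*u2w(.065*np.cos(a*np.pi/4),.065*np.sin(a*np.pi/4)),z],c)
mk([*O,.08],(0,255,255))
cv2.imwrite('pics/s9m.png',big);cv2.imwrite('pics/w9m.png',w)
"
```

```text
(no output)
```

View pics/s9m.png

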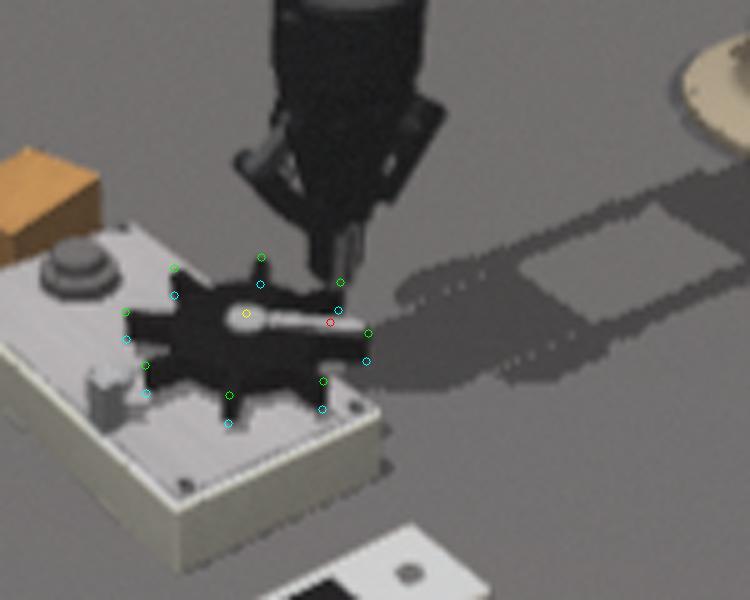

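View pics/w9m.png

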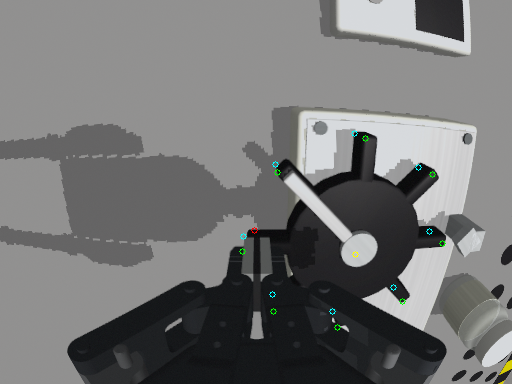

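```bash
python3 -m crank '[[1,0,-1.5,0,0,0,0],[1,0,-2,0,0,0,0],[1,0,0,0,0,0,0],[1,0,0,0,0,0,0]]'
python3 -c "
from h import *
i=robot.get_image('scene')[:,:,::-1].copy()
s=robot.get_state();st()
big=cv2.resize(i[110:230,220:370],None,fx=5,fy=5,interpolation=cv2.INTER_CUBIC)
def mk(p,c):
  u=w2pix('scene',p);cv2.circle(big,(int((u[0]-220+.5)*5),int((u[1]-110+.5)*5)),4,c,1)
for dz in(0,.01,.02,.03):mk(s['ee_pos']+[0,0,dz],(0,0,255))
cv2.imwrite('pics/s10m.png',big)
"
```

```text
clock: 11.7
ee_pos: [0.4765, 0.0012, 0.052]
eef_rot: [0.526, 0.473, -0.525, 0.474]
wrist_force: [-0.3, -0.2, 0.6]
finger_gap: 0.0003
t 11.75 unit mm [-91.4   1.8  52. ] axes xyz(world cols)
 [[ 0.002  0.995 -0.104]
 [-0.    -0.104 -0.995]
 [-1.     0.002  0.   ]] F [0.22 0.31 0.2 ] gap 0.0003 J [-0.14  0.27  1.94  0.    0.93 -0.04]
```

View pics/s10m.png

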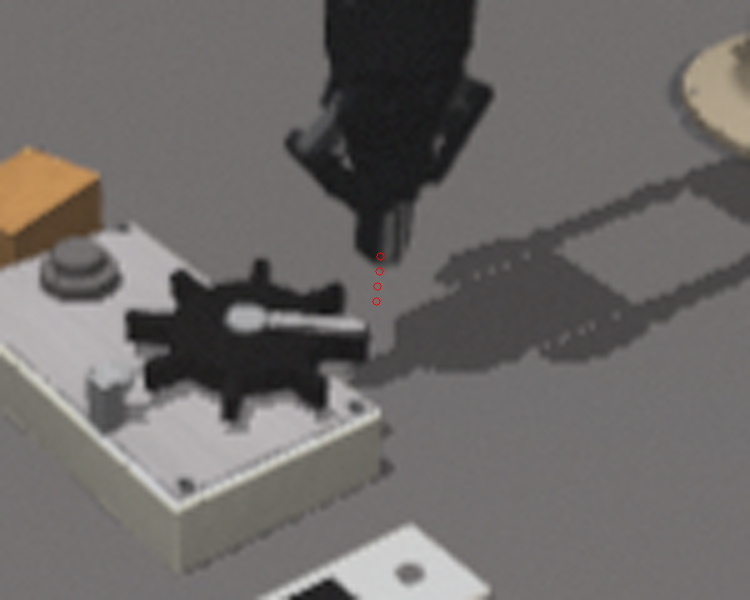

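The tip in the image, at about (380,262), sits roughly 26 mm above the reported TCP, which projects to (376,301). So my finger was only at rib height: it pushed the rib once, then passed over the plain teeth. I'll lower it by that much and check against the picture.

```bash
python3 -m crank '[[1,1.3,0,1.2,0,0,0],[1,1.3,0,1.3,0,0,0],[1,0,0,0,0,0,0],[1,0,0,0,0,0,0]]'
python3 -c "
from h import *
i=robot.get_image('scene')[:,:,::-1].copy();w=robot.get_image('wrist')[:,:,::-1]
s=robot.get_state();st()
big=cv2.resize(i[110:230,220:370],None,fx=5,fy=5,interpolation=cv2.INTER_CUBIC)
def mk(p,c):
  u=w2pix('scene',p);cv2.circle(big,(int((u[0]-220+.5)*5),int((u[1]-110+.5)*5)),4,c,1)
for dz in(0,.01,.02,.03):mk(s['ee_pos']+[0,0,dz],(0,0,255))
cv2.imwrite('pics/s11m.png',big);cv2.imwrite('pics/w11.png',w)
"
```

```text
clock: 12.15
ee_pos: [0.4741, -0.0235, 0.0257]
eef_rot: [0.526, 0.473, -0.525, 0.473]
wrist_force: [0.4, 0.2, 0.6]
finger_gap: -0.0
t 12.25 unit mm [-91.9 -22.7  26.2] axes xyz(world cols)
 [[ 0.001  0.995 -0.104]
 [ 0.    -0.104 -0.995]
 [-1.     0.001 -0.   ]] F [-1.59 -0.1   0.05] gap -0.0001 J [-0.2   0.31  1.98  0.    0.86 -0.09]
```

View pics/s11m.png

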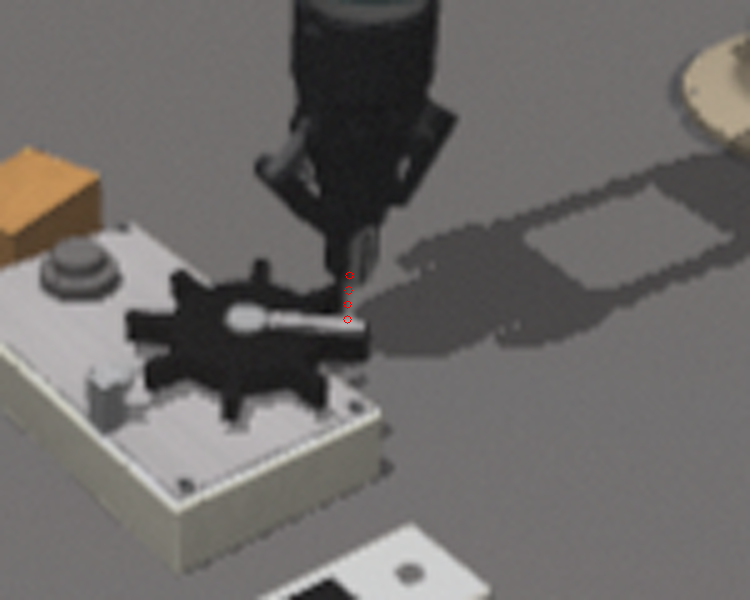

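View pics/w11.png

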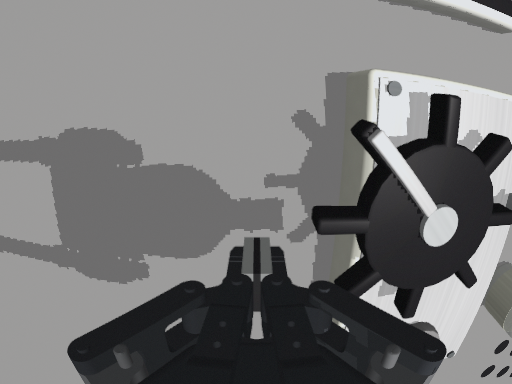

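```bash
python3 -m crank '[[1,0,2,0,0,0,0],[1,0,1.4,0,0,0,0],[1,0,0,0,0,0,0],[1,0,0,-0.6,0,0,0],[1,0,0,-0.6,0,0,0],[1,0,0,-0.6,0,0,0],[1,0,0,-0.5,0,0,0],[1,0,0,-0.4,0,0,0],[1,0,0,-0.3,0,0,0],[1,0,0,0,0,0,0],[1,0,0,0,0,0,0]]'
python3 -c "
from h import *
st()
cv2.imwrite('pics/w12.png',robot.get_image('wrist')[:,:,::-1])
"
```

```text
clock: 13.35
ee_pos: [0.5099, 0.0033, 0.0257]
eef_rot: [0.525, 0.474, -0.525, 0.473]
wrist_force: [-0.3, 0.2, -0.1]
finger_gap: 0.0001
t 13.35 unit mm [-59.1   7.3  25.7] axes xyz(world cols)
 [[-0.     0.995 -0.104]
 [ 0.001 -0.104 -0.995]
 [-1.    -0.    -0.001]] F [-0.29  0.16 -0.14] gap 0.0001 J [-0.13  0.35  1.9   0.    0.89 -0.03]
```

View pics/w12.png

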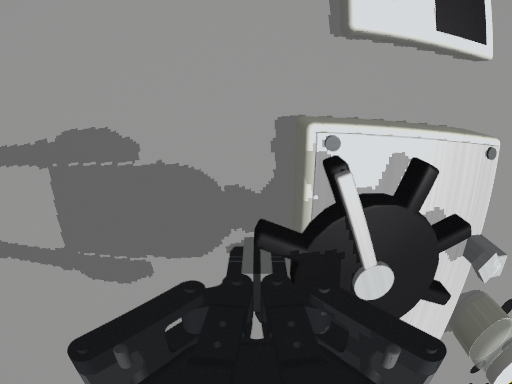

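Now it is engaged: the front tooth at (270,230) is pushed about 20°. I'll push a bit further, past half way.

```bash
python3 -m crank '[[1,0,0,-0.3,0,0,0],[1,0,0,-0.3,0,0,0],[1,0,0,-0.2,0,0,0],[1,0,0,0,0,0,0],[1,0,0,0,0,0,0]]'
python3 -c "
from h import *
st()
cv2.imwrite('pics/w13.png',robot.get_image('wrist')[:,:,::-1])
"
```

```text
clock: 13.9
ee_pos: [0.511, 0.0116, 0.0257]
eef_rot: [0.526, 0.474, -0.525, 0.473]
wrist_force: [0.0, 3.8, 0.3]
finger_gap: -0.0003
t 13.9 unit mm [-58.9  15.7  25.7] axes xyz(world cols)
 [[ 0.     0.995 -0.104]
 [ 0.001 -0.104 -0.995]
 [-1.     0.    -0.001]] F [0.04 3.79 0.29] gap -0.0003 J [-0.11  0.35  1.9   0.    0.89 -0.01]
```

View pics/w13.png

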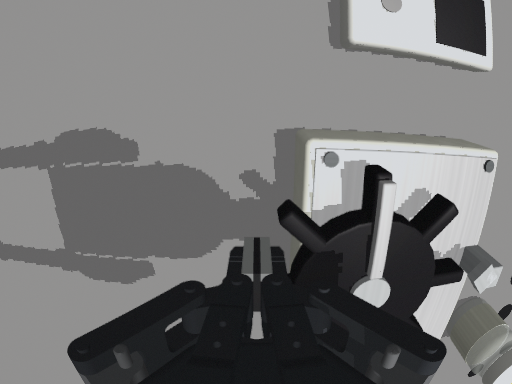

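The wheel clicked to 2 short, with the rib at (385,185). The follower tooth is leaning on the back of the finger at 3.8 N. I'll ease on 5 mm, retreat and re-enter for the next push.

```bash
python3 -m crank '[[1,0,0,-0.5,0,0,0],[1,0,0,0,0,0,0],[1,0,-1.5,0,0,0,0],[1,0,-2,0,0,0,0],[1,0,0,0,0,0,0],[1,0,0,2.1,0,0,0],[1,0,0,2.2,0,0,0],[1,0,0,0,0,0,0],[1,0,2,0,0,0,0],[1,0,1.5,0,0,0,0],[1,0,0,0,0,0,0]]'
python3 -c "
from h import *
st()
cv2.imwrite('pics/w14.png',robot.get_image('wrist')[:,:,::-1])
"
```

```text
clock: 15.05
ee_pos: [0.5105, -0.0272, 0.026]
eef_rot: [0.526, 0.472, -0.524, 0.474]
wrist_force: [0.5, 0.4, 0.8]
finger_gap: 0.0002
t 15.05 unit mm [-55.4 -23.   26. ] axes xyz(world cols)
 [[ 0.004  0.995 -0.104]
 [-0.001 -0.104 -0.995]
 [-1.     0.004  0.   ]] F [0.49 0.36 0.82] gap 0.0002 J [-0.19  0.35  1.9   0.    0.89 -0.09]
```

View pics/w14.png

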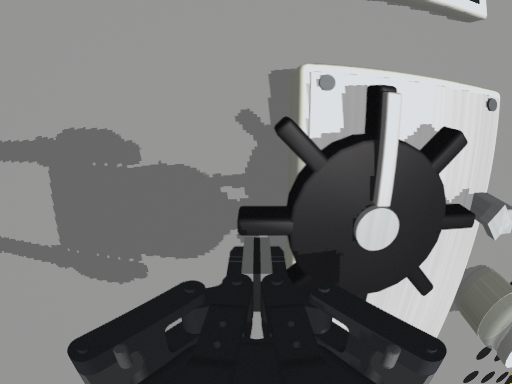

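Rib is at 90° (2 short), a tooth at the front. Third push, with x backed off 3 mm.

```bash
python3 -m crank '[[1,0,-0.3,-0.3,0,0,0],[1,0,0,-0.6,0,0,0],[1,0,0,-0.6,0,0,0],[1,0,0,-0.6,0,0,0],[1,0,0,-0.4,0,0,0],[1,0,0,-0.3,0,0,0],[1,0,0,-0.3,0,0,0],[1,0,0,-0.3,0,0,0],[1,0,0,-0.2,0,0,0],[1,0,0,0,0,0,0],[1,0,0,0,0,0,0]]'
python3 -c "
from h import *
st()
cv2.imwrite('pics/w15.png',robot.get_image('wrist')[:,:,::-1])
"
```

```text
clock: 16.2
ee_pos: [0.5079, 0.0095, 0.0257]
eef_rot: [0.526, 0.473, -0.525, 0.473]
wrist_force: [-0.5, 2.9, 0.7]
finger_gap: -0.0001
t 16.2 unit mm [-61.8  13.3  25.7] axes xyz(world cols)
 [[ 0.     0.995 -0.104]
 [ 0.001 -0.104 -0.995]
 [-1.     0.    -0.001]] F [-0.53  2.95  0.66] gap -0.0001 J [-0.12  0.35  1.91  0.    0.89 -0.02]
```

View pics/w15.png

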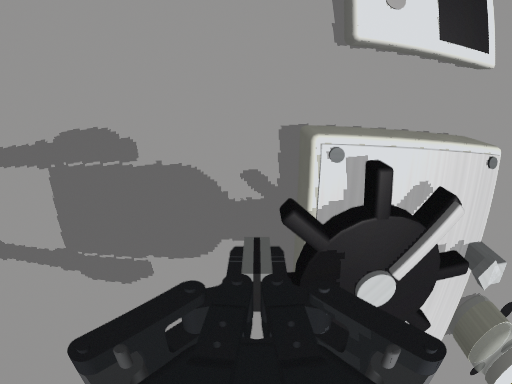

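Clicked to 1 short: the rib runs to (455,200). Same retreat and re-entry.

```bash
python3 -m crank '[[1,0,0,-0.6,0,0,0],[1,0,0,0,0,0,0],[1,0,-1.5,0,0,0,0],[1,0,-2,0,0,0,0],[1,0,0,0,0,0,0],[1,0,0,2.1,0,0,0],[1,0,0,2.1,0,0,0],[1,0,0,0,0,0,0],[1,0,2,0,0,0,0],[1,0,1.6,0,0,0,0],[1,0,0,0,0,0,0]]'
python3 -c "
from h import *
st()
cv2.imwrite('pics/w16.png',robot.get_image('wrist')[:,:,::-1])
"
```

```text
clock: 17.35
ee_pos: [0.5086, -0.0269, 0.026]
eef_rot: [0.526, 0.472, -0.524, 0.474]
wrist_force: [0.7, 0.7, 0.3]
finger_gap: 0.0002
t 17.35 unit mm [-57.3 -22.9  26. ] axes xyz(world cols)
 [[ 0.004  0.995 -0.104]
 [-0.    -0.104 -0.995]
 [-1.     0.004 -0.   ]] F [0.73 0.68 0.3 ] gap 0.0002 J [-0.19  0.35  1.91  0.    0.88 -0.09]
```

View pics/w16.png

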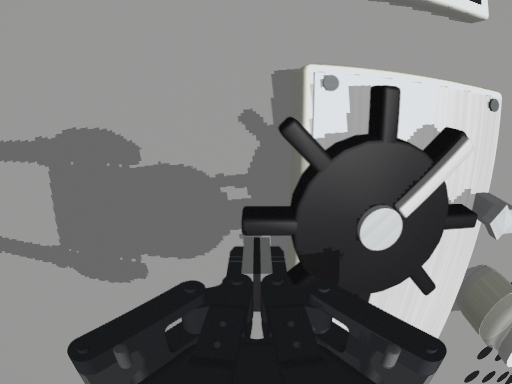

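The rib is one click short. Last push, same slow profile.

```bash
python3 -m crank '[[1,0,0,-0.3,0,0,0],[1,0,0,-0.6,0,0,0],[1,0,0,-0.6,0,0,0],[1,0,0,-0.6,0,0,0],[1,0,0,-0.4,0,0,0],[1,0,0,-0.3,0,0,0],[1,0,0,-0.3,0,0,0],[1,0,0,-0.2,0,0,0],[1,0,0,-0.2,0,0,0],[1,0,0,0,0,0,0],[1,0,0,0,0,0,0]]'
python3 -c "
from h import *
st()
cv2.imwrite('pics/w17.png',robot.get_image('wrist')[:,:,::-1])
"
```

```text
clock: 18.5
ee_pos: [0.5086, 0.0082, 0.0257]
eef_rot: [0.525, 0.473, -0.525, 0.473]
wrist_force: [0.4, 0.1, -0.6]
finger_gap: 0.0
t 18.5 unit mm [-60.9  12.1  25.7] axes xyz(world cols)
 [[ 0.     0.995 -0.104]
 [ 0.    -0.104 -0.995]
 [-1.    -0.    -0.   ]] F [ 0.35  0.12 -0.61] gap 0.0 J [-0.12  0.35  1.9   0.    0.89 -0.02]
```

View pics/w17.png

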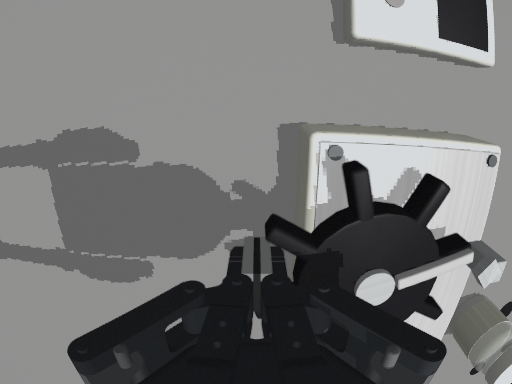

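Nearly there, rib at (465,258), not yet latched. A few millimetres more.

```bash
python3 -m crank '[[1,0,0,-0.2,0,0,0],[1,0,0,-0.2,0,0,0],[1,0,0,0,0,0,0],[1,0,0,0,0,0,0]]'
python3 -c "
from h import *
st()
cv2.imwrite('pics/w18.png',robot.get_image('wrist')[:,:,::-1])
"
```

```text
clock: 18.95
ee_pos: [0.5092, 0.0127, 0.0257]
eef_rot: [0.526, 0.473, -0.525, 0.473]
wrist_force: [0.6, 3.7, -1.0]
finger_gap: -0.0002
t 18.95 unit mm [-60.8  16.6  25.7] axes xyz(world cols)
 [[ 0.     0.995 -0.104]
 [ 0.001 -0.104 -0.995]
 [-1.     0.    -0.001]] F [ 0.56  3.68 -1.04] gap -0.0002 J [-0.11  0.35  1.9   0.    0.89 -0.01]
```

View pics/w18.png

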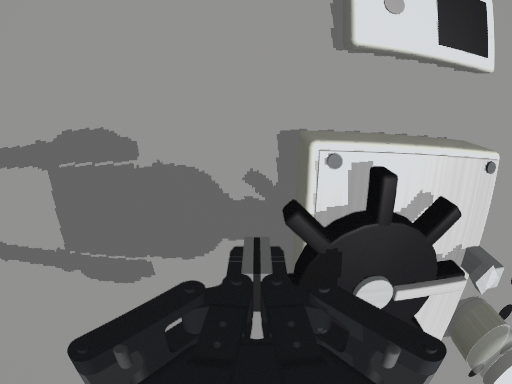

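It has latched. Ease off, retreat, rise, and look.

```bash
python3 -m crank '[[1,0,0,-0.5,0,0,0],[1,0,0,0,0,0,0],[1,0,-1.5,0,0,0,0],[1,0,-2,0,0,0,0],[1,0,-1,0,0,0,0],[1,0,0,0,0,0,0],[1,-4,0,1,0,0,0],[1,-4,0,3,0,0,0],[1,-2,0,4,0,0,0],[1,0,0,4,0,0,0],[1,0,0,0,0,0,0],[1,0,0,0,0,0,0]]'
python3 -c "
from h import *
st()
a=robot.get_image('wrist')[:,:,::-1];t=robot.get_image('top')[:,:,::-1]
cv2.imwrite('pics/w19.png',a);cv2.imwrite('pics/t19.png',t);crop('pics/t19.png',200,130,200,130,4,'pics/t19z.png')
"
```

```text
clock: 20.2
ee_pos: [0.453, -0.0986, 0.1259]
eef_rot: [0.526, 0.472, -0.526, 0.473]
wrist_force: [0.7, 1.2, 0.5]
finger_gap: -0.0001
t 20.2 unit mm [-105.3  -99.9  125.9] axes xyz(world cols)
 [[ 0.001  0.994 -0.106]
 [ 0.    -0.106 -0.994]
 [-1.     0.001 -0.   ]] F [0.73 1.22 0.47] gap -0.0001 J [-0.36  0.17  1.86  0.    1.11 -0.26]
```

View pics/w19.png

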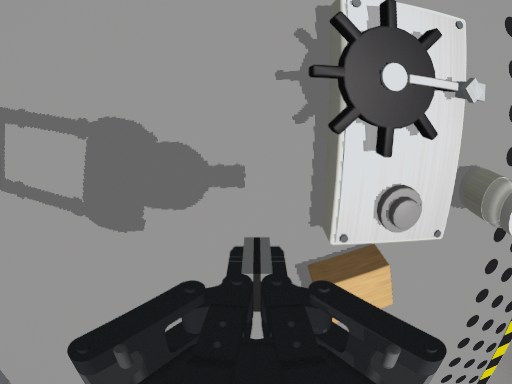

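View pics/t19z.png

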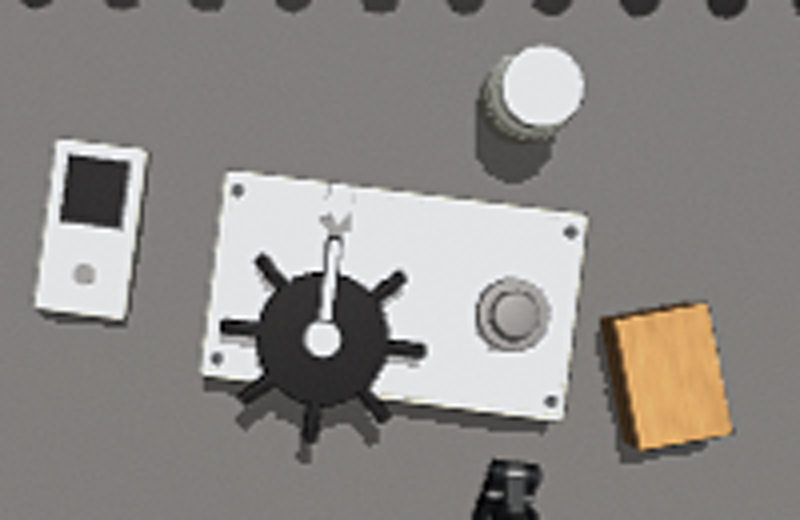

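Top view: rib tip at (334,240) points straight at the pointer at (335,222), and the jar, logger and carton are unmoved. Now I'll go above the button.

```bash
python3 -m crank '[[1,0,2.5,0.8,0,0,0],[1,0,4,1,0,0,0],[1,0,4,0,0,0,0],[1,0,3.1,0,0,0,0],[1,2,0,0,0,0,0],[1,2,0,0,0,0,0],[1,0,0,0,0,0,0],[1,0,0,0,0,0,0]]'
python3 -c "
from h import *
st()
a=robot.get_image('wrist')[:,:,::-1];i=robot.get_image('scene')[:,:,::-1].copy();t=robot.get_image('top')[:,:,::-1]
cv2.imwrite('pics/w20.png',a)
cv2.imwrite('pics/t20.png',t);crop('pics/t20.png',280,150,100,80,6,'pics/t20z.png')
s=robot.get_state()
big=cv2.resize(i[90:200,180:320],None,fx=5,fy=5,interpolation=cv2.INTER_CUBIC)
def mk(p,c):
  u=w2pix('scene',p);cv2.circle(big,(int((u[0]-180+.5)*5),int((u[1]-90+.5)*5)),4,c,1)
for dz in(0,.01,.02,.03):mk(s['ee_pos']+[0,0,dz],(0,0,255))
cv2.imwrite('pics/s20m.png',big)
"
```

```text
clock: 21.1
ee_pos: [0.5857, -0.1283, 0.0852]
eef_rot: [-0.525, -0.474, 0.525, -0.473]
wrist_force: [0.4, 0.9, 0.1]
finger_gap: 0.0
t 21.1 unit mm [  29.7 -115.9   85.2] axes xyz(world cols)
 [[-0.001  0.995 -0.102]
 [ 0.001 -0.102 -0.995]
 [-1.    -0.001 -0.001]] F [0.42 0.91 0.13] gap 0.0 J [-0.33  0.4   1.63  0.    1.11 -0.23]
```

View pics/s20m.png

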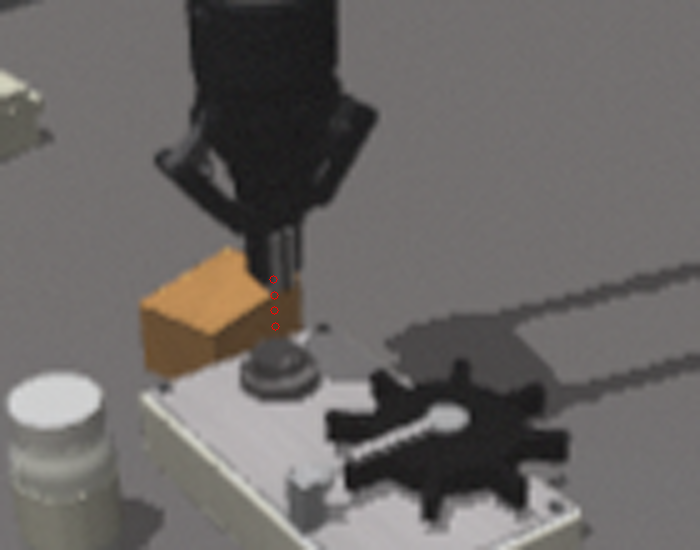

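View pics/w20.png

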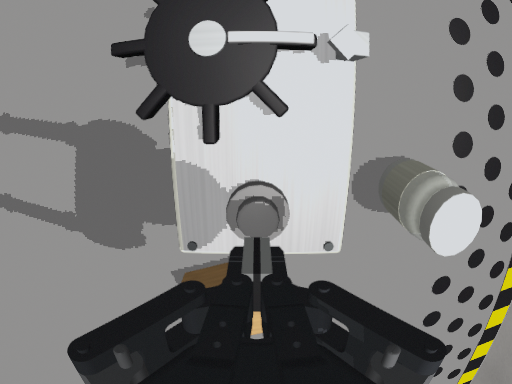

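View pics/t20z.png

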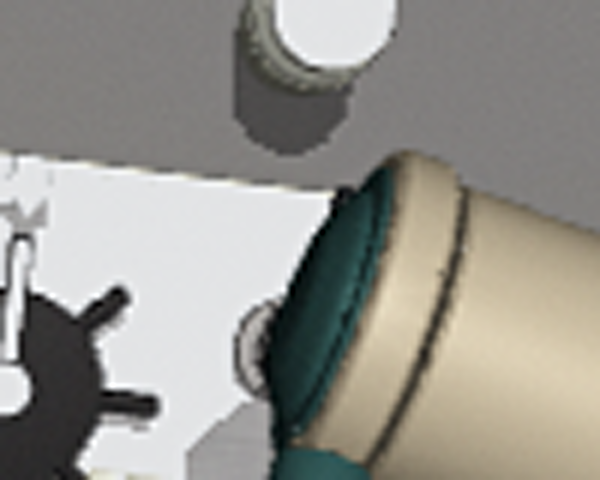

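```bash
python3 -m crank '[[1,1.5,0,0.1,0,0,0],[1,1.5,0,0,0,0,0],[1,0.6,0,0,0,0,0],[1,0,0,0,0,0,0],[1,0,0,0,0,0,0]]'
python3 -c "
from h import *
st()
a=robot.get_image('wrist')[:,:,::-1];i=robot.get_image('scene')[:,:,::-1].copy()
big=cv2.resize(i[90:200,180:320],None,fx=5,fy=5,interpolation=cv2.INTER_CUBIC)
cv2.imwrite('pics/w21.png',a);cv2.imwrite('pics/s21.png',big)
"
```

```text
clock: 21.75
ee_pos: [0.5862, -0.1308, 0.0505]
eef_rot: [0.526, 0.473, -0.525, 0.474]
wrist_force: [0.0, 0.6, 0.4]
finger_gap: 0.0
t 21.75 unit mm [  30.5 -118.3   50.5] axes xyz(world cols)
 [[ 0.001  0.995 -0.104]
 [-0.    -0.104 -0.995]
 [-1.     0.001  0.   ]] F [0.04 0.59 0.38] gap 0.0 J [-0.34  0.43  1.67  0.    1.03 -0.23]
```

View pics/s21.png

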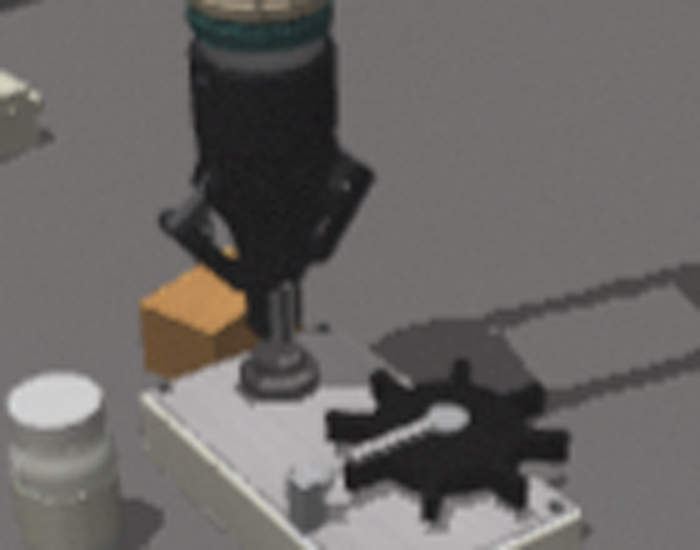

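View pics/w21.png

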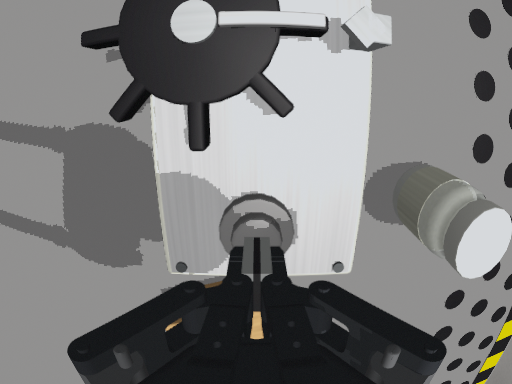

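The tip is just above the button, centred on it (scene about (282,340)). No contact force yet. I'll press in small steps.

```bash
for r in 1 ; do python3 -m crank '[[1,0.4,0,0,0,0,0],[1,0,0,0,0,0,0]]'; python3 -m crank '[[1,0.3,0,0,0,0,0],[1,0,0,0,0,0,0]]'; done
```

```text
clock: 22.05
ee_pos: [0.5855, -0.1306, 0.0456]
eef_rot: [-0.525, -0.473, 0.525, -0.473]
wrist_force: [-0.4, -0.3, -0.2]
finger_gap: 0.0003
clock: 22.25
ee_pos: [0.5859, -0.1307, 0.0427]
eef_rot: [0.525, 0.473, -0.525, 0.473]
wrist_force: [0.1, 0.7, 3.2]
finger_gap: 0.0001
```

```bash
python3 -m crank '[[1,0.3,0,0,0,0,0],[1,0,0,0,0,0,0]]'; python3 -m crank '[[1,0.2,0,0,0,0,0],[1,0,0,0,0,0,0]]'
```

```text
clock: 22.45
ee_pos: [0.5859, -0.1307, 0.0398]
eef_rot: [0.525, 0.473, -0.525, 0.474]
wrist_force: [-0.6, 0.1, 4.2]
finger_gap: 0.0001
clock: 22.65
ee_pos: [0.5859, -0.1307, 0.0384]
eef_rot: [0.525, 0.473, -0.525, 0.474]
wrist_force: [-1.1, 1.5, 7.9]
finger_gap: -0.0001
```

```bash
python3 -m crank '[[1,0.2,0,0,0,0,0],[1,0,0,0,0,0,0],[1,0,0,0,0,0,0]]'; python3 -c "
from h import *
i=robot.get_image('scene')[:,:,::-1].copy()
cv2.imwrite('pics/s22.png',cv2.resize(i[90:200,180:320],None,fx=5,fy=5,interpolation=cv2.INTER_CUBIC))"
python3 -m crank '[[1,-0.5,0,0,0,0,0],[1,-1.5,0,0,0,0,0],[1,-4,0,0,0,0,0],[1,-4,0,0,0,0,0],[1,-2,-3,0,0,0,0],[1,0,-4,0,0,0,0],[1,0,-4,0,0,0,0],[1,0,-4,0,0,0,0],[1,0,0,0,0,0,0],[1,0,0,0,0,0,0]]'
python3 -c "
from h import *
st()
a=robot.get_image('wrist')[:,:,::-1];t=robot.get_image('top')[:,:,::-1]
cv2.imwrite('pics/w23.png',a);cv2.imwrite('pics/t23.png',t);crop('pics/t23.png',200,130,200,130,4,'pics/t23z.png')
"
```

```text
clock: 22.95
ee_pos: [0.586, -0.1308, 0.0382]
eef_rot: [0.526, 0.473, -0.525, 0.474]
wrist_force: [-3.7, 2.0, 16.3]
finger_gap: -0.0001
clock: 24.0
ee_pos: [0.4361, -0.115, 0.1557]
eef_rot: [0.526, 0.473, -0.525, 0.473]
wrist_force: [1.2, -0.1, 0.4]
finger_gap: -0.0
t 24.0 unit mm [-120.5 -117.9  155.7] axes xyz(world cols)
 [[ 0.001  0.995 -0.104]
 [-0.    -0.104 -0.995]
 [-1.     0.001  0.   ]] F [ 1.22 -0.09  0.35] gap -0.0 J [-0.41  0.13  1.84  0.    1.18 -0.31]
```

View pics/t23z.png

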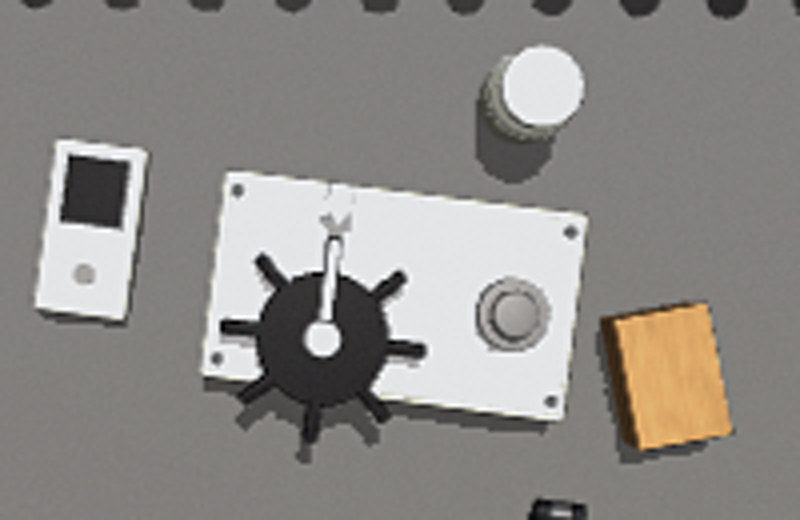

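View pics/s22.png

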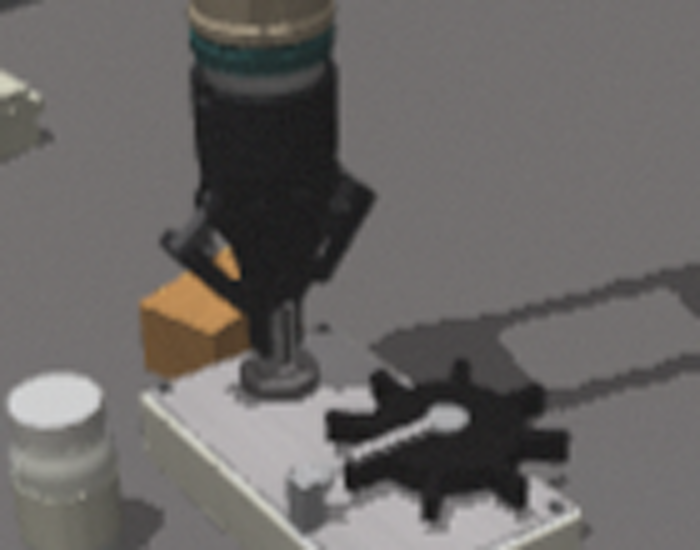

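View pics/w23.png

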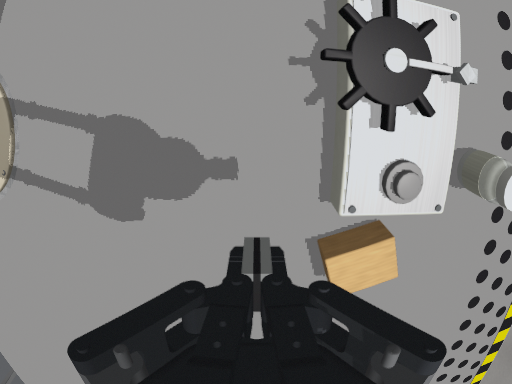

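The force rose to 16 N while the tip stayed at 38.2 mm, so the button was fully down. It is back up in the top view at (516,316). The rib at (334,240) still points at the pointer, and nothing else has moved.

```bash
python3 -c "
from bench import robot
print(robot.finish_job())"
```

```text
the job is handed in; nothing more can be done
None
```

I turned the wheel four clicks clockwise until its rib came to rest in line with the pointer. I then pressed the button fully down, let it come back up, and handed the job in at about 24 s. No verdict was reported.

**Wheel:** The last top and wrist pictures show the rib pointing straight at the pointer, and it stayed there through the button press.

**Button:** The force climbed to 16 N while the fingertip stopped moving, after roughly 6 mm of travel. That means the button bottomed out. The final picture shows it back up.

**Bystanders:** The jar, carton and logger look the same as in the first picture. The arm is clear of everything.

**Disagreement:** The real fingertips sit about 25 mm higher than the reported TCP. Because of this, my first push caught the rib rather than a tooth (it still gave one clean click), and the next two passed over the teeth without turning the wheel. I measured the offset in the scene camera picture, lowered the tool by that much, and the remaining three clicks were pushed on the teeth. My last push on the wheel needed a second small nudge to latch.

The two cameras also disagreed on position: about 3 mm for the wheel centre and 6 mm for the button. Neither caused a problem.

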